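Load a vial rack past the sprung stop gate of a feed lane

TASK

Load the blue vial rack into the feed lane: with one fingertip press the long black pedal beside the lane down level and keep it down, so that the red stop gate stays sunk below the lane floor, while the other finger pushes the rack along the lane, past the gate and fully home against the two rubber buffers at the end. Then let the pedal go, so that the gate springs up behind the rack and locks it in. Only press and push: do not grip or lift the rack, keep off the vials standing in it so that all four stay in their wells, and leave everything else on the mat where it is.

Things in the scene. Friction and masses are not known exactly. Their poses are not given: they have to be found in the camera images.
- lane: fixed aluminium channel, 300 mm long, for the rack. Origin on its underside (on the mat), mid-channel, straight below the gate. x = the way the rack is pushed, from the open flared mouth (x -190 mm) to the end stop; z up; y negative is the robot's side. In this frame: lane floor z 30 mm; side walls 61 mm apart inside, 4 mm thick, tops at z 44 mm
- gate (a joint): angle of the sprung lever (rad) that carries pedal and gate: 0 = pedal up, gate shut; 0.16 = pedal level, gate sunk; hard stop at 0.168. Its pin lies along lane y at x 85, z 26 mm. When let go the spring returns it to 0; holding it down takes about 1 N at the pedal's free end, 2 to 3 N beside the gate
- pedal_end (a point): point on top of the pedal, mid-width, 10 mm from its free end; moves with it. The pedal is a straight bar, ribbed black rubber top (yellow end), 24 mm wide, outside the robot-side wall: lane y -38.5 to -62.5, x -160 to +40 mm. Pressed down, its top is level at lane z 46 mm all along, just above the walls; a fingertip can slide along it. Up, it is at z 83 mm, sloping down to the hinge
- lane_stop (a point): point on the lane floor below the faces of the end stop's two rubber buffers, mid-channel (x 102, y 0, z 30 mm of the lane). The buffers are at z 40 to 54 mm; behind them a grey bracket and a sensor reach z 64 mm
- rack: blue vial rack, loose in the lane before the gate, 88 mm long (x, same way as the lane's x), 58 mm wide, 0.15 to 0.31 kg. Origin: centre of its underside. End plates 46 mm high, outer faces at x -44 and +44 mm; push on the rear (-x) one, 16 to 44 mm above the lane floor. Home, its origin is at lane x 58 mm, its rear face 14 mm past the gate. Vial tops 62 mm above the lane floor
- rack_vial_1: small white vial with a green cap, 22 mm wide, 46 mm high, loose in a front well of the rack (front, +y); origin at the centre of its underside, 16 mm above the rack's underside
- rack_vial_2: the same, front well on the -y side
- rack_vial_3: the same, middle well on the -y side
- rack_vial_4: the same, rear well on the +y side
- amber_vial: bystander: amber vial with a blue cap, 30 mm wide, 66 mm high, standing on the mat; origin under its centre
- white_vial: bystander: white vial with a black cap, 27 mm wide, 56 mm high, standing on the mat; origin under its centre
- green_tape: bystander: roll of green tape lying flat, 67 mm wide, 19 mm high; origin under its centre
- rubber_stopper: bystander: red-brown rubber stopper, 32 mm wide, 28 mm high; origin under its centre
- marker_black: bystander: black marker lying on the mat, 137 mm long; origin under its centre
- petri_dish: bystander: clear petri dish, 66 mm wide, 15 mm high; origin under its centre
- gate_top (a point): middle of the top edge of the gate, a red blade 28 mm wide and 5 mm thick in a slot in the lane floor at lane x 0. Up, it stands 10 mm above the floor and bars the rack, which cannot push it down. The rack passes at angles over about 0.12. The rack is hollow below: let go while the rack is over it, the gate pops up inside and bars its rear plate

How it is judged (in metres and radians):
On the way:
1. a finger holds the pedal down, gate sunk, while the rack is being pushed over the gate (contact force between the fingers and lane above 0.3 N and value of joint gate above 0.11 rad and contact force between the fingers and rack above 0.1 N and x of rack in the frame of lane between -0.04 and 0.045 m), for 0.2 s.
At the end, for the whole second after the job is handed in: the rack stands on the lane floor within 5 mm of the rubber buffers, at rest and in line with the lane; the gate has sprung up behind it (angle below 0.02 rad); all four vials stand upright in their wells (x of rack in the frame of lane between 0.053 and 0.061 m and z of rack in the frame of lane below 0.033 m and angle between the x axis of rack and the x axis of lane, either way round below 0.06 rad and value of joint gate below 0.02 rad and linear speed of rack below 0.01 m/s and angle between each of rack_vial_1, rack_vial_2, rack_vial_3, rack_vial_4's own z axis and vertical below 0.2 rad and distance between each of rack_vial_1, rack_vial_2, rack_vial_4 and rack below 0.04 m and distance between rack_vial_3 and rack below 0.03 m); the robot touches nothing.
It fails at once if the rack is lifted off the lane floor (over 8 mm) or tipped (over 0.15 rad) (z of rack in the frame of lane above 0.038 m or angle between rack's own z axis and vertical above 0.15 rad).
It fails at once if a vial in the rack is touched with more than 1 N (contact force between the fingers and rack_vial_1 above 1 N or contact force between the fingers and rack_vial_2 above 1 N or contact force between the fingers and rack_vial_3 above 1 N or contact force between the fingers and rack_vial_4 above 1 N).
It fails at once if something else on the mat is moved more than 15 mm (distance of any of amber_vial, white_vial, green_tape, rubber_stopper, marker_black, petri_dish from where it was at the start of the episode above 0.015 m).
It also fails if it takes over 35 s, if anything falls off the work surface, if the arm or the gripper's body presses on something with over 40 N, if the wrist force passes 120 N, or if a joint passes its speed limit or range.

ROBOT

A 6-joint arm with a two-finger parallel gripper is mounted at the origin on a cart in front of the work surface, level with it; the furniture and walls round the work are solid. World frame = base frame: x ahead of the robot, y to its left, z up, the work surface at z = 0. Lengths are in mm, angles in rad, forces in N, time in s.
With the tool pointing down it reaches from about 350 to 975 mm from the base axis. Payload 7.1 kg.
Tool frame: the origin (TCP) lies at the very end of the fingers, on their centre line; the grasp point (between the pads) lies ctrl.hold_point_z behind it (ctrl.hold_point_z is the distance from the TCP to the grasp point, in mm); z points along the fingers, y is the line along which they close (so a half turn about z gives the same grasp; the last joint's range is limited). The gripper opens to 88 mm and grips with 3 to 60 N. Pads are 20 mm wide; open, the fingers measure 115 mm over their backs; the gripper's body (75 mm by 178 mm) begins 61 mm behind the grasp point.
Start: joints at [1.209, 0.423, 1.63, -0, 1.089, -0.019], TCP at [210.046, 588.63, 198.675] pointing down, gripper open.
Joint ranges: [-3, 3], [-0.9, 2.11], [0.09, 2.58], [-1.31, 4.45], [0.11, 2.69], [-2.54, 2.54]. Speed limits (rad/s): [2.39, 2.39, 3.01, 3.14, 3.14, 3.14].

INTERFACE

Orientations are given as a rotation vector (axis times angle).
In Python, from workcell import ctrl gives the robot as it stands. The module is installed in compiled form; this text tells all that it offers.
- The arm moves only by the shell command python3 -m creep 'ROWS'. ROWS is JSON, a list of rows, each an object with "translation": the shift along the tool's x, y, z in mm, a list of three; "angular": the turn, a rotation vector about the tool's x, y, z in rad, a list of three; "jaw": the opening, from 0 (shut) to 1 (fully open). A call has exactly 8 rows; each row is the pose to reach, as a shift and turn from the pose commanded when the call began, along the tool's axes at that moment; what a row does not reach only later rows make up. A row lasts 1/8 s, in which the tool goes at most 62.5 mm and 10.7 degrees, less where a joint would pass 70% of its speed; a pose out of reach is approached as far as the arm can. A call with a gripper value outside its range is refused whole. The fingers move at their own pace and stop on an object; the grip force is fixed at half the most. Time passes only in rows, so rows that repeat a pose let the fingers close, or fill a call up. It gives the time, the measured TCP pose, the force, the opening and the grip force at its end, in the units of the state.
- ctrl.get_obs(): the state, without advancing time (a new reading comes with each control period).
- ctrl.get_image(name): name is "scene" or "top"; returns the picture (480x640x3 uint8, red, green, blue); there is no depth.
- ctrl.camera_info(name): a dict with "camera_matrix" (3x3 intrinsics, pixels), "distortion" ([k1, k2, p1, p2, k3] as OpenCV has them; the pictures are not rectified), "world_from_camera" (4x4, takes a point from camera to world coordinates). Camera axes: x right, y up, looking along -z (the intrinsics and any distortion apply to the point x, -y, -z); pixel columns grow to the right and rows downward; lengths in mm; the calibration is good to about 2 mm. A picture is of the moment at which its call begins. camera_info takes no time and is no camera call.
- ctrl.close_job(): hands the job in; it is judged then, once.
Trained networks look in the newest picture that a camera, given by its name, has taken for a name from the list of things; names that differ only in an ending like _2 or _b are one class to them, and where a whole thing is asked for, a point or a joint stands for the part that bears it (a point fixed in the world has none). Each returns a list of dicts, best first, with "score" (0 to 1); they miss things now and then, are a little off and sometimes report something else, mostly with a low value. They report only what shows in the picture. A call takes as long as a camera call.
- ctrl.look_for(camera, label): "rect" ([left, top, right, bottom] in pixels, round what is visible of it).
The state is a dict: "t": time; "qpos": joint angles; "qvel": joint speeds; "joint_torque": joint torques, N m; "ee_pos": TCP position; "orientation": TCP orientation; "ft_force": force on the tool from outside, world axes, zero at the start; "moment": the same for the moment, N m; "width": finger opening in mm; "grasp_force": force on a finger pad.
Only numpy, scipy, OpenCV 4.12 (cv2) and the standard library are available. Lean on these libraries where they do the work, as an engineer would, in place of code of your own. Each camera call takes 0.05 s, during which the arm holds its last target. There are 200 camera calls.

## Working session

There is one attempt and no reset: what is moved stays moved. The work goes in short steps, Python scripts to look and compute and a shell command to move; the robot and the scene stay as the last step left them, time stands still between calls to the robot, and variables do not carry over. Pictures are saved under pics/ and viewed, at most 10 in all, crops included, and the job is handed in when it is done.

```bash
mkdir -p pics; python3 - <<'E'
from workcell import ctrl
import cv2,numpy as np
o=ctrl.get_obs();print(o['t'],o['ee_pos'],o['orientation'],o['width'],ctrl.hold_point_z)
for c in("scene","top"):
    im=ctrl.get_image(c);cv2.imwrite(f"pics/{c}0.png",im[:,:,::-1])
    i=ctrl.camera_info(c);print(c,np.array(i['camera_matrix']).round(1).tolist(),i['distortion'],np.array(i['world_from_camera']).round(3).tolist())
    for l in("lane","rack","gate","gate_top","pedal_end"):
        print(l,[(np.round(d['rect']).tolist(),round(d['score'],2)) for d in ctrl.look_for(c,l)[:2]])
E
```

```text
0.0 [209.83242166 588.10059575 197.94617687] [-5.35841487e-01 -3.09524103e+00  2.24134905e-03] 87.88234190603353 18.700000000000003
scene [[465.6, 0.0, 316.2], [0.0, 465.6, 236.0], [0.0, 0.0, 1.0]] [-0.06091206  0.          0.          0.          0.        ] [[0.59, 0.603, -0.537, 199.217], [-0.807, 0.448, -0.384, -145.805], [0.01, 0.66, 0.751, 744.104], [0.0, 0.0, 0.0, 1.0]]
lane [([299.0, 243.0, 463.0, 394.0], 0.81)]
rack [([320.0, 257.0, 377.0, 308.0], 0.6)]
gate [([304.0, 266.0, 416.0, 374.0], 0.73)]
gate_top [([302.0, 270.0, 412.0, 375.0], 0.94), ([405.0, 253.0, 419.0, 274.0], 0.54)]
pedal_end []
top [[608.5, 0.0, 320.0], [0.0, 608.5, 241.3], [0.0, 0.0, 1.0]] [-0.10292763  0.          0.          0.          0.        ] [[-0.006, 0.988, -0.155, 414.69], [-1.0, -0.006, 0.002, 218.229], [0.001, 0.155, 0.988, 1495.587], [0.0, 0.0, 0.0, 1.0]]
lane [([329.0, 227.0, 470.0, 285.0], 0.77)]
rack [([349.0, 231.0, 388.0, 260.0], 0.61)]
gate [([344.0, 250.0, 444.0, 277.0], 0.84)]
gate_top [([345.0, 245.0, 444.0, 278.0], 0.9)]
pedal_end [([252.0, 258.0, 279.0, 285.0], 0.3)]
```

View pics/scene0.png

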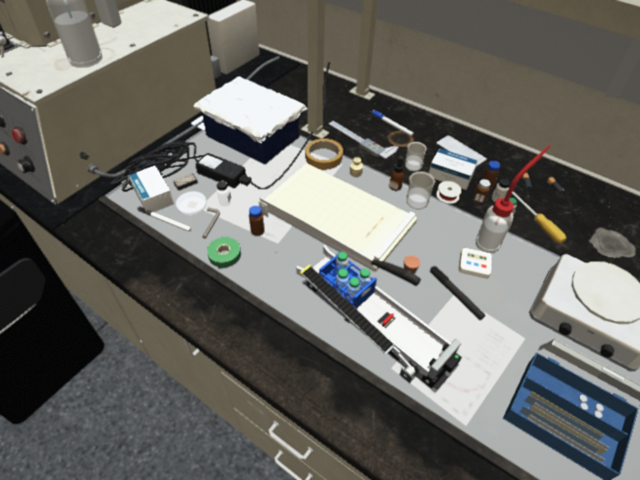

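View pics/top0.png

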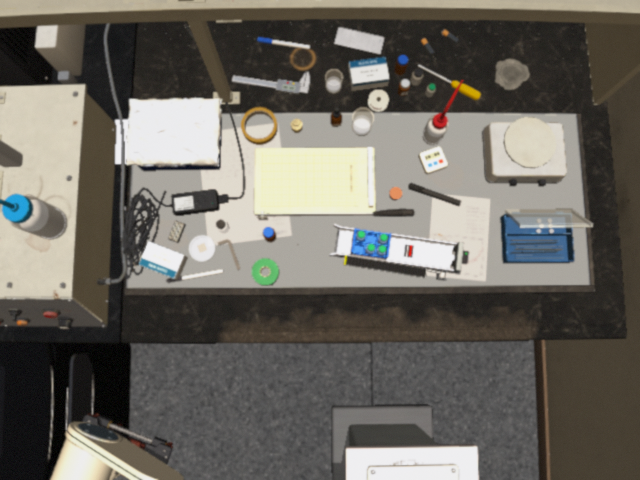

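The lane shows in top at about (335,240)–(460,260) and in scene from (305,270) to (455,370). The rack is at its mouth end and the pedal is on the robot's side. I'll zoom in next.

```bash
python3 - <<'E'
import cv2,numpy as np
t=cv2.imread("pics/top0.png")[215:290,320:480]; s=cv2.imread("pics/scene0.png")[230:400,285:480]
cv2.imwrite("pics/tc.png",cv2.resize(t,None,fx=5,fy=5,interpolation=cv2.INTER_CUBIC))
cv2.imwrite("pics/sc.png",cv2.resize(s,None,fx=3.5,fy=3.5,interpolation=cv2.INTER_CUBIC))
E
```

```text
(no output)
```

View pics/tc.png

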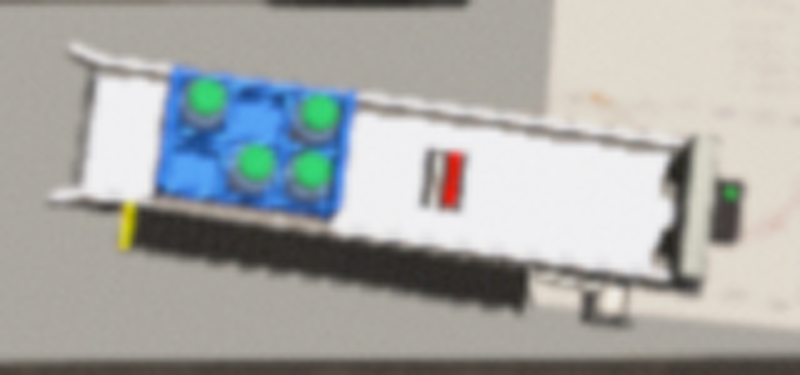

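View pics/sc.png

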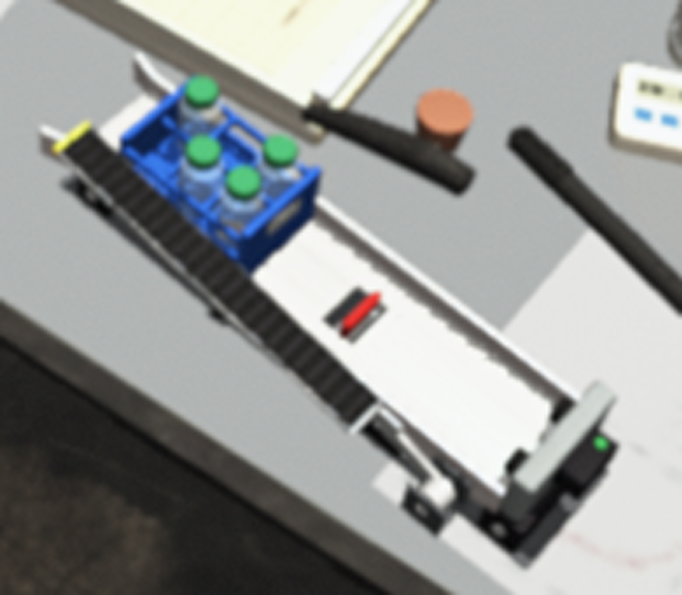

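```bash
cat >h.py <<'E'
import cv2,numpy as np
from workcell import ctrl
from scipy.optimize import least_squares
def proj(c,P):
    i=ctrl.camera_info(c);W=np.array(i['world_from_camera']);P=np.atleast_2d(P).astype(float)
    q=(P-W[:3,3])@W[:3,:3]*[1,-1,-1]
    return cv2.projectPoints(q,np.zeros(3),np.zeros(3),np.array(i['camera_matrix']),np.array(i['distortion']))[0][:,0]
def l2w(p,P):
    P=np.atleast_2d(P).astype(float);c,s=np.cos(p[2]),np.sin(p[2])
    return np.c_[p[0]+c*P[:,0]-s*P[:,1],p[1]+s*P[:,0]+c*P[:,1],P[:,2]]
def T(u,v):return [320+u/5-.4,215+v/5-.4]
def S(u,v):return [285+u/3.5-.36,230+v/3.5-.36]
E
python3 - <<'E'
from h import *
t=[((0,0,40),T(453,181)),((-190,0,44),T(61,121)),((-152,-50.5,84),T(128,225)),((102,0,50),T(670,208)),((43,-50.5,53),T(525,288))]
s=[((0,0,40),S(362,312)),((-190,0,44),S(92,95)),((-152,-50.5,84),S(74,137)),((43,-50.5,53),S(366,415))]
def f(p):
    return np.r_[(proj("top",l2w(p,[a for a,_ in t]))-[b for _,b in t]).ravel(),(proj("scene",l2w(p,[a for a,_ in s]))-[b for _,b in s]).ravel()]
r=least_squares(f,[450,100,-1.7],loss='soft_l1');p=r.x;print(p,f(p).reshape(-1,2).round(1).tolist())
# rack along lane
rt=[T(172,68),T(355,92),T(335,218),T(157,195)]
R=lambda q:[(q-44,29,76),(q+44,29,76),(q+44,-29,76),(q-44,-29,76)]
r=least_squares(lambda q:(proj("top",l2w(p,R(q[0])))-rt).ravel(),[-90]);print(r.x,r.fun.round(1))
np.save("lane.npy",p)
im=[cv2.imread("pics/top0.png"),cv2.imread("pics/scene0.png")]
E
```

```text
[ 6.21139334e+02 -2.51010340e-01 -3.53583401e+02] [[-1.0, -0.9], [-0.2, -0.5], [-0.3, -0.6], [-2.0, -0.7], [0.5, 0.3], [-0.5, 0.2], [0.3, 0.4], [0.2, 1.8], [0.1, 1.6]]
[-97.0681967] [ 0.  -1.   0.2 -0.4  1.  -1.6 -0.4 -2.5]
```

```bash
cat >>h.py <<'E'
from scipy.spatial.transform import Rotation as Ro
def state(): 
    o=ctrl.get_obs();return o,np.array(o['ee_pos']),Ro.from_rotvec(o['orientation'])
def target(x,y,z):
    p=np.load('lane.npy');c,s=np.cos(p[2]),np.sin(p[2])
    return l2w(p,[(x,y,z)])[0],Ro.from_matrix(np.array([[-c,-s,0],[-s,c,0],[0,0,-1]]))
def need(x,y,z):
    o,e,R=state();P,Q=target(x,y,z);p=np.load('lane.npy')
    c,s=np.cos(p[2]),np.sin(p[2]);d=e[:2]-p[:2]
    print('t',o['t'],'lane xyz',np.round([c*d[0]+s*d[1],-s*d[0]+c*d[1],e[2]],1),'F',np.round(o['ft_force'],1),'w',round(o['width'],1))
    print('shift',R.inv().apply(P-e).round(1),'turn',(R.inv()*Q).as_rotvec().round(4))
E
python3 -c "
from h import *
print(target(-157,-25,130)[0]);need(-157,-25,130)"
```

```text
[620.55386418 158.72589749 130.        ]
t 0.6 lane xyz [-518.7 -496.7  198.7] F [-0.7 -0.6 -0.5] w 87.7
shift [-531.1 -266.9   68.7] turn [-0.     -0.      1.3822]
```

```bash
python3 -m creep '[{"translation":[-50,-25,0],"angular":[0,0,0.17],"jaw":0.42},{"translation":[-105,-52,0],"angular":[0,0,0.34],"jaw":0.42},{"translation":[-160,-80,0],"angular":[0,0,0.51],"jaw":0.42},{"translation":[-215,-107,0],"angular":[0,0,0.68],"jaw":0.42},{"translation":[-270,-135,0],"angular":[0,0,0.85],"jaw":0.42},{"translation":[-325,-163,0],"angular":[0,0,1.03],"jaw":0.42},{"translation":[-380,-190,0],"angular":[0,0,1.2],"jaw":0.42},{"translation":[-430,-216,0],"angular":[0,0,1.382],"jaw":0.42}]'; python3 -c "
from h import *
need(-157,-25,130)"
```

```text
t: 1.6
ee_pos: [543.9, 239.0, 199.0]
orientation: [2.392, 2.036, 0.001]
ft_force: [0.1, 0.8, -0.2]
width: 37.2
grasp_force: 0.0
t 1.6 lane xyz [-224.5 -113.1  199. ] F [ 0.1  0.8 -0.2] w 37.2
shift [-67.   88.4  69. ] turn [ 0.0006 -0.0004 -0.0061]
```

```bash
python3 -m creep '[{"translation":[-20,25,0],"angular":[0,0,-0.003],"jaw":0.42},{"translation":[-40,50,5],"angular":[0,0,-0.006],"jaw":0.42},{"translation":[-60,75,25],"angular":[0,0,-0.006],"jaw":0.42},{"translation":[-66,87,50],"angular":[0,0,-0.006],"jaw":0.42},{"translation":[-67,88.4,69],"angular":[0,0,-0.006],"jaw":0.42},{"translation":[-67,88.4,85],"angular":[0,0,-0.006],"jaw":0.42},{"translation":[-67,88.4,94],"angular":[0,0,-0.006],"jaw":0.42},{"translation":[-67,88.4,94],"angular":[0,0,-0.006],"jaw":0.42}]'; python3 - <<'E'
from h import *
need(-157,-25,105)
a=ctrl.get_image("scene")[200:330,260:420]; b=ctrl.get_image("top")[205:285,310:420]
a=cv2.resize(a,None,fx=3.5,fy=3.5,interpolation=cv2.INTER_CUBIC);b=cv2.resize(b,(560,407),interpolation=cv2.INTER_CUBIC)
cv2.imwrite("pics/s1.png",a[:,:,::-1]);cv2.imwrite("pics/t1.png",b[:,:,::-1])
E
```

```text
t: 2.6
ee_pos: [618.9, 161.3, 104.3]
orientation: [-2.379, -2.052, 0.001]
ft_force: [-0.7, -0.5, 0.2]
width: 36.9
grasp_force: 0.0
t 2.6 lane xyz [-159.3  -27.   104.3] F [-0.7 -0.5  0.2] w 36.9
shift [-2.3  2.  -0.7] turn [-0.0009  0.0003  0.0069]
```

View pics/s1.png

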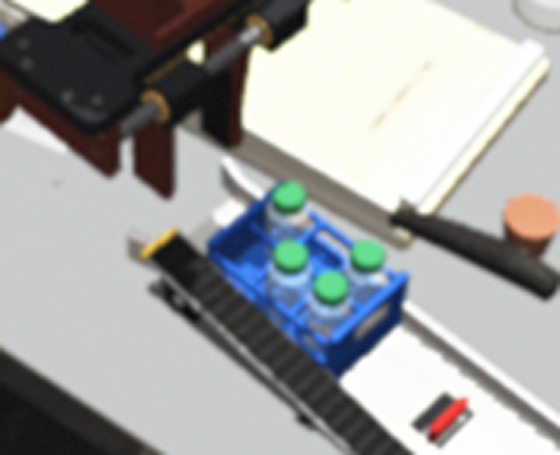

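Near fingertip bottom at crop (110–170,175–195), far one near (235,145). I'll check this against the projection.

```bash
python3 - <<'E'
from h import *
p=np.load('lane.npy')
for yc in (-27-25.2,-27+25.2):
    q=proj("scene",l2w(p,[(-159.3+a,yc+b,104) for a in(-10,10) for b in(-6.7,6.7)]))
    print(((q-[260,200])*3.5).round().tolist())
    q=proj("top",l2w(p,[(-159.3+a,yc+b,104) for a in(-10,10) for b in(-6.7,6.7)]))
    print(((q-[310,205])*5.09).round().tolist())
print(((proj("scene",l2w(p,[(-153.6,-38.5,84.5),(-153.6,-62.5,84.5),(-141+0,-29,76),(-141,29,76)]))-[260,200])*3.5).round().tolist())
E
```

```text
[[125.0, 213.0], [144.0, 198.0], [152.0, 235.0], [172.0, 220.0]]
[[139.0, 282.0], [143.0, 253.0], [183.0, 288.0], [187.0, 259.0]]
[[196.0, 158.0], [214.0, 145.0], [224.0, 180.0], [242.0, 166.0]]
[[155.0, 173.0], [159.0, 144.0], [198.0, 179.0], [202.0, 151.0]]
[[176.0, 231.0], [142.0, 258.0], [206.0, 245.0], [283.0, 184.0]]
```

View pics/t1.png

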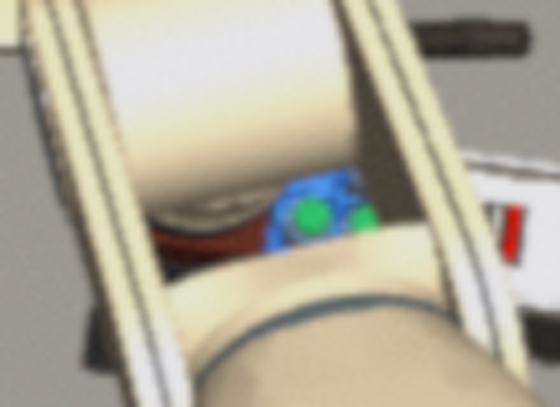

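```bash
python3 - <<'E'
from h import *
o,e,R=state();print(o['t'],e,o['width'])
im=ctrl.get_image("scene");print(ctrl.get_obs()['ee_pos'])
a=cv2.resize(im[130:290,190:390],None,fx=4,fy=3.75,interpolation=cv2.INTER_CUBIC)[:,:,::-1].copy()
for z,col in((0,(0,255,0)),(-80,(255,255,0))):
  for yc in(-25.2,25.2):
    q=proj("scene",R.apply([(s,yc+t,z) for s,t in((-10,-6.7),(10,-6.7),(10,6.7),(-10,6.7))])+e)
    cv2.polylines(a,[((q-[190,130])*[4,3.75]).astype(int)],True,col,1)
cv2.imwrite("pics/s2.png",a)
E
```

```text
2.7 [619.75109124 161.39287409 105.29752178] 36.595094701474245
[619.95311545 161.33431171 105.49274655]
```

View pics/s2.png

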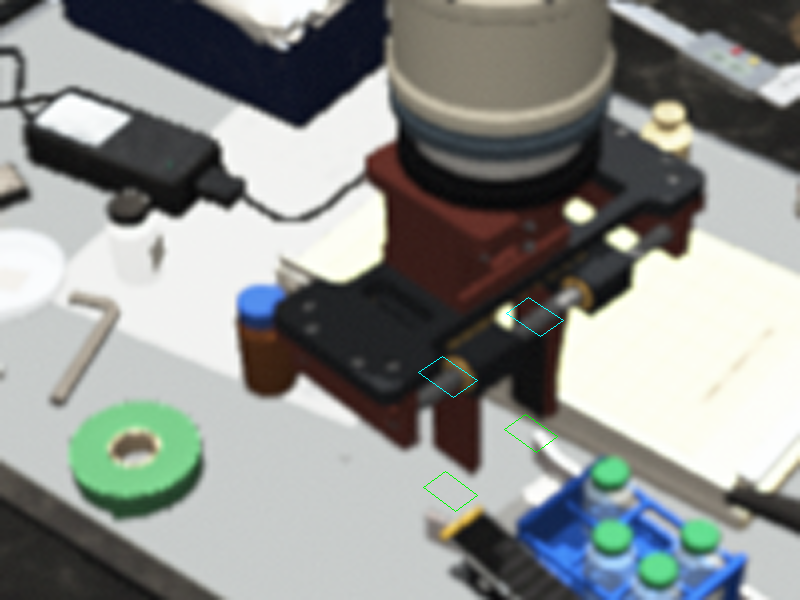

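```bash
python3 - <<'E'
from h import *
im=ctrl.get_image("scene")[:,:,::-1]; a=cv2.imread("pics/scene0.png")
d=np.abs(im.astype(int)-a).max(2)
np.set_printoptions(linewidth=250)
print("cols 292-334, rows 236-272");print(d[236:272:1,292:334])
E
```

```text
cols 292-334, rows 236-272
[[159 157 133 ...  19  13  10]
 [156 155 145 ...  24  26  15]
 [159 158 143 ...  19  21  25]
 ...
 [ 23  22  23 ...   3  18  25]
 [ 22  23  24 ...  27  34  14]
 [ 23  24  21 ...  46  31   3]]
```

```bash
python3 - <<'E'
from h import *
im=ctrl.get_image("scene")[:,:,::-1]; a=cv2.imread("pics/scene0.png")
d=np.abs(im.astype(int)-a).max(2)
for r in range(232,274): print(r,''.join(' .:-=+*#%@'[min(9,v//12)] for v in d[r,286:345]))
E
```

```text
232 @@@@@@@@@@@@@%%%%#*+===*##*+:  .+#%@@@@@@@@@...............
233 @@@@@@@@@@@%%%@@@@@@#++*#+-.   .+###%@@@@@@%...............
234 @@@@@@@@@@%%%@@@@@@@@@%#+-  .. :*#####%@@@@# ..............
235 @@@@@@@@@%%@@@@@@@@@@@@@=  ... .+#######%@@* ..............
236 @@@@@@@@@@@@@@@@@@@@@@@@= ....  =*######**#= ..  ..........
237 @@@@@@@@@@@@@@@@@@@@@@@@=...... .-+*####**+: .:. ..........
238 @@@@@@@@@@##@@@@@@@@@@@@-.:.....  :=*###**+: ..:..  .......
239 @@@@@@@@@+:-%@@@@@@@@@@@-.:....... .=*##**+: ....:.. ......
240 @@@@@@@@#:  #@@@@@@@@@@@-.:.:...... .=+**=- .......:..  ...
241 @@@@@@@@#.. #@@@@@@@@@@@-.::.:.:....  :--:  ........::.   .
242 @@@@@@@@#.. #@@@@@@@@@@@=.:.....:.....    ............:..  
243 @@@@@@@@%:. #@@@@@@@@@@@-.::...........................::..
244 @@@@@@@@%:. #@@@@@@@@@@@-.:......:.:.::...................:
245 @@@@@@@@%:. #@@@@@@@@@@@-.:.:.:..:.:.:..:..................
246 +@@@@@@@%:. *@@@@@@@@@@@-.:::..::.:..:...:.................
247 .+%@@@@@*.. +@@@@@@@@@@@-.:..::...........::...............
248 . -#@@@#- . +@@@@@@@@@@@-.:..:...:.....: .::...............
249 .. :*#+.
[... 887 characters left out ...]
 ..:...::.:.....:...:......:::. .-=++:  .-++=.:-: .........:
264 ..:.........:::...:.:.....:.. :=+++++-.-++-  :==: .........
265 ..::..:.:.   ..:...:...-:... :=+*****++*=:   .-=- . .......
266 .......::. --. ..:...:-=- . :=+++******=.      ::    ......
267 .......... -==-. ...:-==:  -++**+*****=.  . ..   ..  ......
268 ....:..::. .-===-::-==-:..:=********+-.  .  .     .........
269 ..::..:.:..  .-==-===-....:-*****===:  . .    ..  ....:..:.
270 ::.............-====:.:....:-****-.          ::. ........:.
271 :..::..:.......==+-:.:::....:=+**- .     .  .-: ........:.:
272 ....:....:.....-=-:.::.......:-++::==:      :=: ........:.:
273 ..:..:........ :-:........:.. .:-..=+-   :: .:. .....::..:.
```

```bash
python3 - <<'E'
from h import *
o,e,R=state()
print("body bottom corners tool(x,y)",[( (sx,sy),proj("scene",R.apply([(sx*37.5,sy*89,-79.7)])+e).round(1).tolist()) for sx in(-1,1) for sy in(-1,1)])
# where along tool z / xy would tip corner have to be
m=np.array([[307.5,255.5],[326.5,241.5]])
for w in('z','xy'):
    def f(v):
        off=np.array([0,0,v[0]]) if w=='z' else np.array([v[0],v[1],0])
        return (proj("scene",R.apply(np.array([(-10,-25.2-6.7,0),(-10,25.2-6.7,0)])+off)+e)-m).ravel()
    r=least_squares(f,[0,0]);print(w,r.x.round(1),r.fun.round(1))
s={}
for c in("scene","top"):
    for l in("amber_vial","green_tape","white_vial","petri_dish"):
        d=ctrl.look_for(c,l)
        if d: print(c,l,np.round(d[0]['rect'],1),round(d[0]['score'],2))
E
```

```text
body bottom corners tool(x,y) [((-1, -1), [[289.3, 265.7]]), ((-1, 1), [[365.9, 206.7]]), ((1, -1), [[256.9, 239.1]]), ((1, 1), [[333.7, 185.4]])]
z [-27.2   0. ] [-3.6  1.  -1.8 -1. ]
xy [12.4 19.6] [-0.4  0.7  0.4 -0.7]
scene amber_vial [250.5 210.7 262.4 238.8] 0.87
scene green_tape [208.1 237.1 237.9 265.3] 0.77
scene white_vial [213.3 182.6 232.3 209.1] 0.8
scene petri_dish [176.2 191.  207.  214.5] 0.92
top amber_vial [264.3 226.9 274.2 239.7] 0.71
top green_tape [249.9 258.6 276.  284.9] 0.65
top petri_dish [192.2 235.8 214.  261.4] 0.64
```

```bash
python3 - <<'E'
from h import *
def ray(c,uv,z):
    r=least_squares(lambda q:(proj(c,[(q[0],q[1],z)])-uv).ravel(),[500,200]);return r.x.round(1)
print("tape",ray("scene",[223,251.2],10),ray("top",[263,271.8],10))
print("amber cap",ray("scene",[256.5,214.5],62),ray("top",[269.3,232.5],62))
print("petri",ray("scene",[191.6,202.8],8),ray("top",[203.1,248.6],8))
e=np.array([210,588.4,198.3]);print("start tip top",proj("top",[e,e+[0,0,80],[0,0,0],[0,0,300]]).round(0).tolist(),"scene",proj("scene",[e,e+[0,0,80],e+[0,0,250]]).round(0).tolist())
p=np.load('lane.npy')
a=cv2.resize(cv2.imread("pics/top0.png")[330:480,20:260],None,fx=3,fy=3,interpolation=cv2.INTER_CUBIC)
R=Ro.from_rotvec([-.5358,-3.095,.002])
for z,col in((0,(0,255,0)),(-79.7,(0,0,255))):
    hx,hy=(10,57.5) if z==0 else (37.5,89)
    q=proj("top",R.apply([(-hx,-hy,z),(hx,-hy,z),(hx,hy,z),(-hx,hy,z)])+e)
    cv2.polylines(a,[((q-[20,330])*3).astype(int)],True,col,1)
cv2.imwrite("pics/t0z.png",a)
E
```

```text
tape [577.3 357.4] [573.5 355.9]
amber cap [661.5 334.2] [662.3 336.7]
petri [638.5 513.6] [632.2 505.5]
start tip top [[143.0, 435.0], [132.0, 442.0], [412.0, 511.0], [436.0, 554.0]] scene [[-61.0, 252.0], [-93.0, 216.0], [-176.0, 119.0]]
```

View pics/t0z.png

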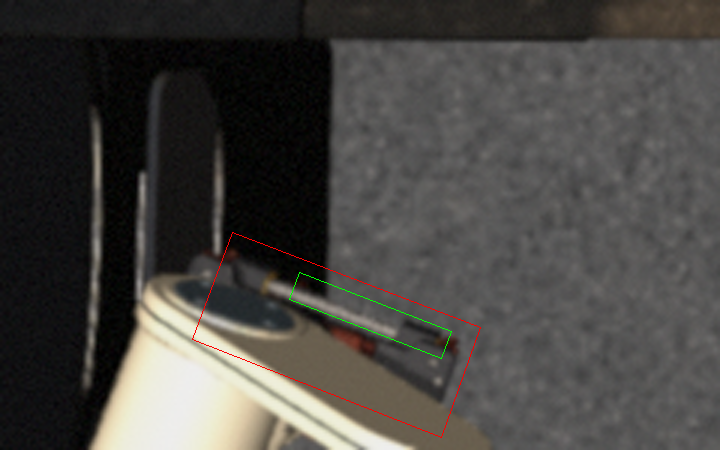

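Cameras agree with each other to a few mm, and the start pose in the top view fits the robot. I'll check the gripper body's visible corner in the current top view.

```bash
python3 - <<'E'
from h import *
o,e,R=state()
for z in(-79.7,-110,-140):
    for c in("top","scene"): print(z,c,proj(c,R.apply([(37.5,-89,z),(-37.5,-89,z),(37.5,89,z),(-37.5,89,z)])+e).round(1).tolist())
im=ctrl.get_image("top")[:,:,::-1]; a=cv2.imread("pics/top0.png")
g=im.mean(2)
for r in range(256,292): print(r,''.join('@%#*+=-:. '[min(9,int(v)//22)] for v in g[r,312:400]))
E
```

```text
-79.7 top [[322.4, 279.7], [356.8, 284.5], [333.8, 200.0], [367.5, 204.7]]
-79.7 scene [[256.9, 239.6], [289.3, 266.2], [333.7, 185.9], [365.9, 207.3]]
-110 top [[322.5, 278.3], [357.7, 283.3], [334.1, 196.8], [368.6, 201.7]]
-110 scene [[255.2, 226.7], [288.6, 253.5], [334.4, 172.9], [367.6, 194.3]]
-140 top [[322.6, 276.9], [358.6, 282.0], [334.4, 193.6], [369.7, 198.5]]
-140 scene [[253.5, 213.2], [287.8, 240.1], [335.0, 159.3], [369.3, 180.7]]
256 --------------=**=.   :-.   :+#%%%%%%%%##*+=--::..................                  :-. 
257 --------------=+*=:   .-.   .=#%%%%###*+=-:......................                   :=. 
258 --------------=+*+:   .::   .-*%%##*+=-:.        .............                      :=: 
259 ---------------+*+-.   :-.   :+##*=-:.            .........                         :=-.
260 ---------------=**=:   .-.   .=+=-.                ...                      ...     :==.
261 ---------------=+*+:   .-:    .:.                                      .............:==:
262 ----------------+*+-.   :-.   .                                .....::::::::::::::..:-
[... 1999 characters left out ...]
=----::::::......................................
285 ----------------------=++-    .:.  :=+==----::::::......................................
286 --------------------===**=.   .-.  :++=----::::::::.....................................
287 +++++++++++++++++++++****+:   .:: .-++=----:::::::::....................................
288 #########################+:    ::.:=++=----:::::::::....................................
289 %%%%%%%%%%%%%%%%%%%%%%%##+-    :-::=++=----:::::::::....................................
290 %%%%%%%%%%%%%%%%%%%%%%%%#*=.   .-:-++==---::::::::......................................
291 %%%%%%%%%%%%%%%%%%%%%%%%#*=:   .--=++==---::::::........................................
```

```bash
python3 -m creep '[{"translation":[4,1,0],"angular":[0,0,0.006],"jaw":0.42},{"translation":[4,1,6],"angular":[0,0,0.006],"jaw":0.42},{"translation":[4,1,14],"angular":[0,0,0.006],"jaw":0.42},{"translation":[4,1,22],"angular":[0,0,0.006],"jaw":0.42},{"translation":[4,1,30],"angular":[0,0,0.006],"jaw":0.42},{"translation":[4,1,35],"angular":[0,0,0.006],"jaw":0.42},{"translation":[4,1,35],"angular":[0,0,0.006],"jaw":0.42},{"translation":[4,1,35],"angular":[0,0,0.006],"jaw":0.42}]'; python3 - <<'E'
from h import *
need(-157,-25,70)
a=ctrl.get_image("scene")[190:340,250:450]
a=cv2.resize(a,None,fx=4,fy=4,interpolation=cv2.INTER_CUBIC)
cv2.imwrite("pics/s3.png",a[:,:,::-1])
E
```

```text
t: 4.3
ee_pos: [621.3, 164.7, 69.9]
orientation: [2.386, 2.044, 0.0]
ft_force: [-0.4, -0.7, -0.8]
width: 36.9
grasp_force: 0.0
t 4.3 lane xyz [-163.   -25.2   69.9] F [-0.4 -0.7 -0.8] w 36.9
shift [-6.   0.2 -0.1] turn [ 0.0003 -0.0001  0.0002]
```

View pics/s3.png

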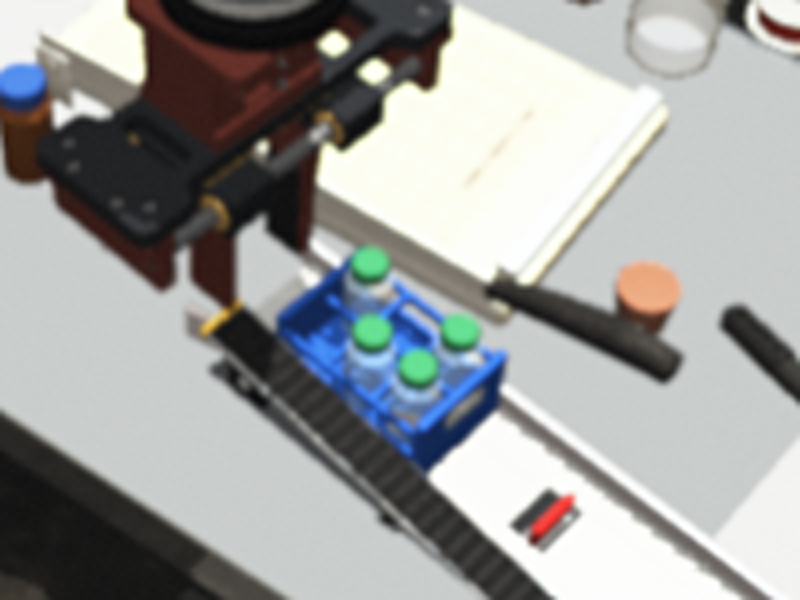

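The fingertip hovers just above the yellow pedal end at (228,308), and the pedal is still up at reported z 70. That means the real tip is about 20–25 mm higher than reported. The rack's rear is about 9 mm ahead, so I'll step forward 5 mm and press by feel.

```bash
python3 -m creep '[{"translation":[-5,0,0],"angular":[0,0,0],"jaw":0.42},{"translation":[-5,0,4],"angular":[0,0,0],"jaw":0.42},{"translation":[-5,0,8],"angular":[0,0,0],"jaw":0.42},{"translation":[-5,0,12],"angular":[0,0,0],"jaw":0.42},{"translation":[-5,0,16],"angular":[0,0,0],"jaw":0.42},{"translation":[-5,0,20],"angular":[0,0,0],"jaw":0.42},{"translation":[-5,0,20],"angular":[0,0,0],"jaw":0.42},{"translation":[-5,0,20],"angular":[0,0,0],"jaw":0.42}]'; python3 - <<'E'
from h import *
need(-157,-25,50)
g=ctrl.get_image("scene")
cv2.imwrite("pics/s4.png",g[:,:,::-1])
print([np.round(d['rect'],1) for d in ctrl.look_for("scene","gate")[:1]])
E
```

```text
t: 5.35
ee_pos: [620.1, 159.6, 49.6]
orientation: [-2.386, -2.044, 0.001]
ft_force: [-0.3, 0.3, 1.0]
width: 36.7
grasp_force: 0.3
t 5.35 lane xyz [-157.8  -25.6   49.6] F [-0.3  0.3  1. ] w 36.7
shift [-0.8  0.6 -0.4] turn [-0.0004  0.0003  0.0002]
[]
```

```bash
cat >>h.py <<'E'
def chk(im,tag=''):
    h=cv2.cvtColor(im,cv2.COLOR_RGB2HSV).astype(int);H,Sa,V=h[...,0],h[...,1],h[...,2]
    y=(H>20)&(H<35)&(Sa>150)&(V>90);r=((H<6)|(H>174))&(Sa>150)&(V>90)
    b=(H>105)&(H<125)&(Sa>140)&(V>60)
    def st(m,x0,y0,x1,y1):
        v,u=np.nonzero(m[y0:y1,x0:x1]);return (len(u),(np.mean(u)+x0).round(1),(np.mean(v)+y0).round(1),u.min()+x0,u.max()+x0,v.min()+y0,v.max()+y0) if len(u) else 0
    print(tag,'yellow',st(y,290,255,325,300),'red',st(r,370,300,405,335),'blue',st(b,300,240,450,360))
E
python3 - <<'E'
from h import *
for n in("scene0","s4"): chk(cv2.imread(f"pics/{n}.png")[:,:,::-1],n)
p=np.load('lane.npy')
for th in(0,.05,.1,.16):
    P=[]
    for x,z in((-160,46),):
        d=np.array([x-85,z-26]);a=.16-th;P.append((85+d[0]*np.cos(a)+d[1]*np.sin(a),-50.5,26+d[1]*np.cos(a)-d[0]*np.sin(a)))
    print(th,np.round(P,1),proj("scene",l2w(p,P)).round(1))
E
```

```text
scene0 yellow (1, np.float64(306.0), np.float64(269.0), np.int64(306), np.int64(306), np.int64(269), np.int64(269)) red (44, np.float64(387.4), np.float64(318.7), np.int64(383), np.int64(392), np.int64(314), np.int64(324)) blue (824, np.float64(345.1), np.float64(281.3), np.int64(320), np.int64(375), np.int64(255), np.int64(306))
s4 yellow (10, np.float64(302.3), np.float64(275.5), np.int64(300), np.int64(304), np.int64(274), np.int64(277)) red (45, np.float64(386.9), np.float64(320.3), np.int64(382), np.int64(392), np.int64(316), np.int64(325)) blue (901, np.float64(343.7), np.float64(282.2), np.int64(320), np.int64(375), np.int64(256), np.int64(307))
0 [[-153.7  -50.5   84.8]] [[305.4 269.8]]
0.05 [[-156.3  -50.5   72.8]] [[304.4 273. ]]
0.1 [[-158.4  -50.5   60.7]] [[303.7 276.3]]
0.16 [[-160.   -50.5   46. ]] [[303.1 280.6]]
```

```bash
python3 -m creep '[{"translation":[0,0,3],"angular":[0,0,0],"jaw":0.42},{"translation":[0,0,6],"angular":[0,0,0],"jaw":0.42},{"translation":[0,0,9],"angular":[0,0,0],"jaw":0.42},{"translation":[0,0,11],"angular":[0,0,0],"jaw":0.42},{"translation":[0,0,13],"angular":[0,0,0],"jaw":0.42},{"translation":[0,0,14],"angular":[0,0,0],"jaw":0.42},{"translation":[0,0,14],"angular":[0,0,0],"jaw":0.42},{"translation":[0,0,14],"angular":[0,0,0],"jaw":0.42}]'; python3 - <<'E'
from h import *
need(-157,-25,35)
g=ctrl.get_image("scene");chk(g)
cv2.imwrite("pics/s5.png",g[:,:,::-1])
E
```

```text
t: 6.45
ee_pos: [620.3, 159.7, 35.7]
orientation: [2.386, 2.044, -0.0]
ft_force: [0.7, 1.4, 0.9]
width: 36.7
grasp_force: 0.4
t 6.45 lane xyz [-157.9  -25.4   35.7] F [0.7 1.4 0.9] w 36.7
shift [-0.9  0.4  0.7] turn [-0.      0.      0.0002]
 yellow (7, np.float64(301.7), np.float64(279.7), np.int64(300), np.int64(303), np.int64(278), np.int64(281)) red (45, np.float64(387.5), np.float64(320.7), np.int64(383), np.int64(392), np.int64(316), np.int64(326)) blue (911, np.float64(343.5), np.float64(282.0), np.int64(320), np.int64(375), np.int64(256), np.int64(307))
```

```bash
python3 -m creep '[{"translation":[0,0,1],"angular":[0,0,0],"jaw":0.42},{"translation":[0,0,2],"angular":[0,0,0],"jaw":0.42},{"translation":[0,0,3],"angular":[0,0,0],"jaw":0.42},{"translation":[0,0,3.5],"angular":[0,0,0],"jaw":0.42},{"translation":[0,0,4],"angular":[0,0,0],"jaw":0.42},{"translation":[0,0,4],"angular":[0,0,0],"jaw":0.42},{"translation":[0,0,4],"angular":[0,0,0],"jaw":0.42},{"translation":[0,0,4],"angular":[0,0,0],"jaw":0.42}]'; python3 - <<'E'
from h import *
need(-157,-25,35)
g=ctrl.get_image("scene");chk(g)
a=cv2.resize(g[235:360,290:450],None,fx=5,fy=4.8,interpolation=cv2.INTER_CUBIC)
cv2.imwrite("pics/s6.png",a[:,:,::-1])
E
```

```text
t: 7.5
ee_pos: [620.3, 159.7, 31.7]
orientation: [2.386, 2.044, -0.0]
ft_force: [0.8, 1.1, 1.3]
width: 37.0
grasp_force: 0.5
t 7.5 lane xyz [-158.   -25.4   31.7] F [0.8 1.1 1.3] w 37.0
shift [-1.   0.4 -3.3] turn [0.     0.     0.0003]
 yellow (7, np.float64(301.7), np.float64(280.7), np.int64(300), np.int64(303), np.int64(279), np.int64(282)) red (46, np.float64(387.4), np.float64(321.3), np.int64(383), np.int64(392), np.int64(317), np.int64(326)) blue (916, np.float64(343.5), np.float64(282.0), np.int64(320), np.int64(375), np.int64(256), np.int64(307))
```

```bash
python3 -m creep '[{"translation":[0,0,1],"angular":[0,0,0],"jaw":0.42},{"translation":[0,0,2],"angular":[0,0,0],"jaw":0.42},{"translation":[0,0,3],"angular":[0,0,0],"jaw":0.42},{"translation":[0,0,3.5],"angular":[0,0,0],"jaw":0.42},{"translation":[0,0,4],"angular":[0,0,0],"jaw":0.42},{"translation":[0,0,4],"angular":[0,0,0],"jaw":0.42},{"translation":[0,0,4],"angular":[0,0,0],"jaw":0.42},{"translation":[0,0,4],"angular":[0,0,0],"jaw":0.42}]'; python3 - <<'E'
from h import *
need(-157,-25,35)
g=ctrl.get_image("scene");chk(g)
a=cv2.resize(g[235:360,290:450],None,fx=5,fy=4.8,interpolation=cv2.INTER_CUBIC)
cv2.imwrite("pics/s7.png",a[:,:,::-1])
E
```

```text
t: 8.55
ee_pos: [620.4, 159.8, 27.8]
orientation: [2.386, 2.044, 0.0]
ft_force: [-1.1, 0.4, 3.0]
width: 37.0
grasp_force: 1.5
t 8.55 lane xyz [-158.   -25.4   27.8] F [-1.1  0.4  3. ] w 37.0
shift [-1.   0.4 -7.2] turn [ 0.0001 -0.0001  0.0002]
 yellow (6, np.float64(301.8), np.float64(282.0), np.int64(300), np.int64(304), np.int64(281), np.int64(283)) red (42, np.float64(387.5), np.float64(321.5), np.int64(383), np.int64(392), np.int64(317), np.int64(326)) blue (915, np.float64(343.5), np.float64(281.9), np.int64(320), np.int64(375), np.int64(256), np.int64(307))
```

View pics/s7.png

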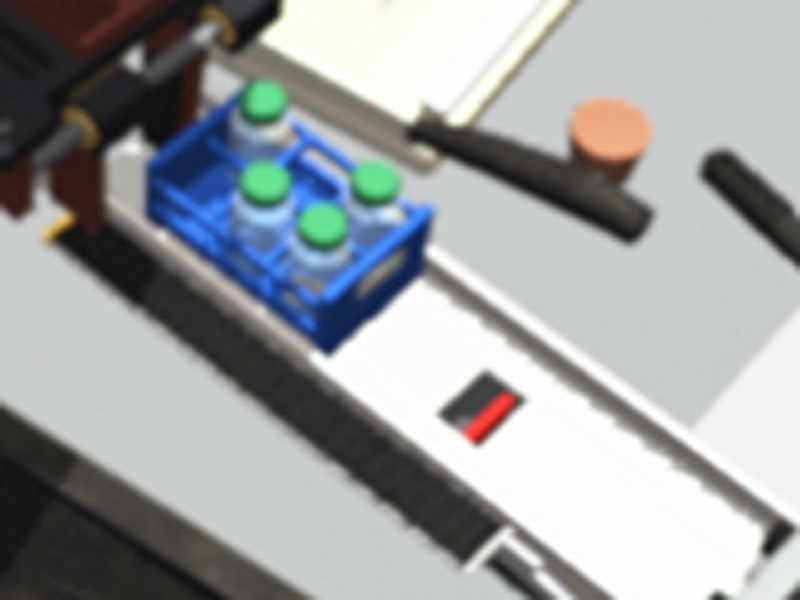

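The pedal is level and the gate is sunk, with the blade below the floor at (490,415). The finger rides the pedal's inner edge near the wall at (100,225), so I'll shift about 9 mm outward and ease up 1.5 mm.

```bash
python3 -m creep '[{"translation":[0,0,-1],"angular":[0,0,0],"jaw":0.42},{"translation":[0,0,-1.5],"angular":[0,0,0],"jaw":0.42},{"translation":[0,-2,-1.5],"angular":[0,0,0],"jaw":0.42},{"translation":[0,-4,-1.5],"angular":[0,0,0],"jaw":0.42},{"translation":[0,-6,-1.5],"angular":[0,0,0],"jaw":0.42},{"translation":[0,-8,-1.5],"angular":[0,0,0],"jaw":0.42},{"translation":[0,-9,-1.5],"angular":[0,0,0],"jaw":0.42},{"translation":[0,-9,-1.5],"angular":[0,0,0],"jaw":0.42}]'; python3 - <<'E'
from h import *
need(4,-34,29.5)
g=ctrl.get_image("scene");chk(g)
im=g[:,:,::-1].astype(int);a=cv2.imread("pics/scene0.png").astype(int)
for r in range(262,292): print(r,''.join('@%#*+=-:. '[min(9,int(v)//22)] for v in im[r,288:330].mean(1)))
E
```

```text
t: 9.6
ee_pos: [611.2, 161.2, 29.1]
orientation: [-2.386, -2.044, 0.0]
ft_force: [0.2, 0.8, 0.7]
width: 37.0
grasp_force: 0.5
t 9.6 lane xyz [-158.   -34.6   29.1] F [0.2 0.8 0.7] w 37.0
shift [-162.     0.6   -0.3] turn [-0.0003  0.0001  0.0003]
 yellow (1, np.float64(300.0), np.float64(283.0), np.int64(300), np.int64(300), np.int64(283), np.int64(283)) red (42, np.float64(387.5), np.float64(321.5), np.int64(383), np.int64(392), np.int64(317), np.int64(326)) blue (909, np.float64(343.6), np.float64(282.1), np.int64(319), np.int64(375), np.int64(256), np.int64(307))
262 %%%%%%%%%%#**+=+#%%%%@@@@@@@@@@@@@%%%#+++*
263 %%%%%%%%%%#**+++#%%@@@@@%%#%@@@@@@%%#*++*#
264 %%%%%%%%%#*****+*#%@@@@%*++#@@@@@@%#****##
265 %%%%%%%%##*******#%@@%#+-:=#@@@@@%#****###
266 %%%%%@@%#****##**#%@%#=:..:+#%@@%#****####
267 %%%%@%%#****###*#%%%*=:   .-+#%%#****#####
268 %%%%%##***###%%##%%#=:.    :-=*#***#######
269 %%@%#****###%%%%%%#+:..    .::=***########
270 %%%%#***##%%%%%%%%#=.......:::-+##########
271 @%%%#***#%%%%%%%%%#=:.::::::::-+##########
272 %%%%#*++#%%%%%%%%%#=::::::::::-+#**######*
273 %%%%*=
[... 182 characters left out ...]
%%%#=. .+%%%%%%%%%%#*+=-:...::-*###**+===+
278 %%%#=. .=#%%%%%%%%%%#*+=-:...:-*#******+=-
279 %%%#=. .:+#%%%%%%%%%%%*++-:..:-*##**+***+=
280 %%%#=.  .:=*%%%%%%%%%%%#*+=-:.:+###*+=++==
281 %%#*-.   .:-*%%%%%%%%@%%#*+=-:.-+*#*+=---=
282 *#*=.     .:=#%%%%%%%%@%%%*+=-:.:=+**+=---
283 ==-.     ..:=#%%%%%%%%%%@%%#*+-:::-=+*+=--
284 .:.      .:-+#%%%%%%%%%%%%%%#*+=-:.:-+*+=-
285          .:-=+#%%%%%%@%%%%%%%#*+=-:.:-=**=
286           ..:-+#%%%%%%%%%%%%%%#*+=-:.:-=+*
287             .:-=*%%@%%%%@@%%%%##*+=-:..:=+
288              .::-*%%@%@%%%%%%%%##++==-:.:=
289               ...=*%%%%%%%%%%%%%##*++=-:.:
290                 .:=+#%@%%%%%%%%%%%##*+=-:.
291                  .:-+#%%@%%%%%%%%%%##*+=-:
```

```bash
python3 -m creep '[{"translation":[-3,0,0],"angular":[0,0,0],"jaw":0.42},{"translation":[-7,0,0],"angular":[0,0,0],"jaw":0.42},{"translation":[-12,0,0],"angular":[0,0,0],"jaw":0.42},{"translation":[-17,0,0],"angular":[0,0,0],"jaw":0.42},{"translation":[-22,0,0],"angular":[0,0,0],"jaw":0.42},{"translation":[-27,0,0],"angular":[0,0,0],"jaw":0.42},{"translation":[-32,0,0],"angular":[0,0,0],"jaw":0.42},{"translation":[-36,0,0],"angular":[0,0,0],"jaw":0.42}]'; python3 - <<'E'
from h import *
need(4,-34,29.5)
g=ctrl.get_image("scene");chk(g)
E
```

```text
t: 10.65
ee_pos: [605.8, 125.2, 29.2]
orientation: [-2.386, -2.044, 0.0]
ft_force: [0.2, 2.3, 0.4]
width: 36.9
grasp_force: 1.4
t 10.65 lane xyz [-121.6  -34.4   29.2] F [0.2 2.3 0.4] w 36.9
shift [-125.6    0.4   -0.3] turn [-0.      0.      0.0001]
 yellow 0 red (42, np.float64(387.5), np.float64(321.5), np.int64(383), np.int64(392), np.int64(317), np.int64(326)) blue (938, np.float64(356.5), np.float64(291.7), np.int64(332), np.int64(390), np.int64(264), np.int64(318))
```

```bash
python3 -m creep '[{"translation":[-5,0,0.2],"angular":[0,0,0],"jaw":0.42},{"translation":[-11,0,0.4],"angular":[0,0,0],"jaw":0.42},{"translation":[-17,0,0.4],"angular":[0,0,0],"jaw":0.42},{"translation":[-23,0,0.4],"angular":[0,0,0],"jaw":0.42},{"translation":[-29,0,0.4],"angular":[0,0,0],"jaw":0.42},{"translation":[-35,0,0.4],"angular":[0,0,0],"jaw":0.42},{"translation":[-41,0,0.4],"angular":[0,0,0],"jaw":0.42},{"translation":[-45,0,0.4],"angular":[0,0,0],"jaw":0.42}]'; python3 - <<'E'
from h import *
need(4,-34,29.5)
g=ctrl.get_image("scene");chk(g)
E
```

```text
t: 11.7
ee_pos: [599.2, 80.9, 29.1]
orientation: [2.386, 2.044, 0.001]
ft_force: [0.3, 5.5, 4.4]
width: 36.8
grasp_force: 2.8
t 11.7 lane xyz [-76.8 -34.1  29.1] F [0.3 5.5 4.4] w 36.8
shift [-80.8   0.1  -0.4] turn [ 0.0006 -0.0004 -0.    ]
 yellow 0 red 0 blue (1000, np.float64(375.7), np.float64(306.8), np.int64(351), np.int64(410), np.int64(279), np.int64(334))
```

```bash
python3 -m creep '[{"translation":[-5,0,-0.4],"angular":[0,0,0],"jaw":0.42},{"translation":[-11,0,-0.5],"angular":[0,0,0],"jaw":0.42},{"translation":[-17,0,-0.6],"angular":[0,0,0],"jaw":0.42},{"translation":[-23,0,-0.6],"angular":[0,0,0],"jaw":0.42},{"translation":[-29,0,-0.7],"angular":[0,0,0],"jaw":0.42},{"translation":[-35,0,-0.7],"angular":[0,0,0],"jaw":0.42},{"translation":[-41,0,-0.7],"angular":[0,0,0],"jaw":0.42},{"translation":[-45,0,-0.7],"angular":[0,0,0],"jaw":0.42}]'; python3 - <<'E'
from h import *
need(4,-34,29.5)
g=ctrl.get_image("scene");chk(g)
E
```

```text
t: 12.75
ee_pos: [592.0, 36.2, 29.5]
orientation: [-2.386, -2.044, 0.0]
ft_force: [0.9, 2.7, 1.2]
width: 37.0
grasp_force: 1.9
t 12.75 lane xyz [-31.6 -34.4  29.5] F [0.9 2.7 1.2] w 37.0
shift [-35.6   0.4  -0. ] turn [-0.0001 -0.     -0.    ]
 yellow (1, np.float64(303.0), np.float64(281.0), np.int64(303), np.int64(303), np.int64(281), np.int64(281)) red 0 blue (1040, np.float64(396.0), np.float64(322.7), np.int64(371), np.int64(432), np.int64(293), np.int64(351))
```

```bash
python3 -m creep '[{"translation":[-4,0,0.2],"angular":[0,0,0],"jaw":0.42},{"translation":[-8,0,0.2],"angular":[0,0,0],"jaw":0.42},{"translation":[-13,0,0.2],"angular":[0,0,0],"jaw":0.42},{"translation":[-18,0,0.2],"angular":[0,0,0],"jaw":0.42},{"translation":[-22,0,0.2],"angular":[0,0,0],"jaw":0.42},{"translation":[-26,0,0.2],"angular":[0,0,0],"jaw":0.42},{"translation":[-29,0,0.2],"angular":[0,0,0],"jaw":0.42},{"translation":[-30,0,0.2],"angular":[0,0,0],"jaw":0.42}]'; python3 - <<'E'
from h import *
need(4,-34,29.5)
g=ctrl.get_image("scene");chk(g)
E
```

```text
t: 13.8
ee_pos: [587.6, 6.8, 29.5]
orientation: [2.386, 2.044, 0.001]
ft_force: [0.4, 5.3, 4.8]
width: 36.9
grasp_force: 3.0
t 13.8 lane xyz [ -1.8 -34.2  29.5] F [0.4 5.3 4.8] w 36.9
shift [-5.8  0.2 -0. ] turn [ 0.0004 -0.0002 -0.0001]
 yellow (1, np.float64(306.0), np.float64(278.0), np.int64(306), np.int64(306), np.int64(278), np.int64(278)) red (3, np.float64(381.0), np.float64(303.0), np.int64(380), np.int64(382), np.int64(302), np.int64(304)) blue (1042, np.float64(409.7), np.float64(332.9), np.int64(384), np.int64(447), np.int64(303), np.int64(359))
```

```bash
python3 -m creep '[{"translation":[-1,0,0],"angular":[0,0,0],"jaw":0.42},{"translation":[-2,0,0],"angular":[0,0,0],"jaw":0.42},{"translation":[-3,0,0],"angular":[0,0,0],"jaw":0.42},{"translation":[-4,0,0],"angular":[0,0,0],"jaw":0.42},{"translation":[-5,0,0],"angular":[0,0,0],"jaw":0.42},{"translation":[-6,0,0],"angular":[0,0,0],"jaw":0.42},{"translation":[-6,0,0],"angular":[0,0,0],"jaw":0.42},{"translation":[-6,0,0],"angular":[0,0,0],"jaw":0.42}]'; python3 - <<'E'
from h import *
need(4,-34,29.5)
g=ctrl.get_image("scene");chk(g)
E
```

```text
t: 14.85
ee_pos: [587.7, 2.7, 29.7]
orientation: [2.385, 2.045, 0.004]
ft_force: [3.6, 14.7, 4.1]
width: 36.9
grasp_force: 8.4
t 14.85 lane xyz [  2.3 -33.5  29.7] F [ 3.6 14.7  4.1] w 36.9
shift [-1.7 -0.5  0.2] turn [ 0.0019 -0.002   0.0008]
 yellow 0 red (3, np.float64(383.3), np.float64(304.7), np.int64(382), np.int64(385), np.int64(303), np.int64(306)) blue (1029, np.float64(411.6), np.float64(333.9), np.int64(386), np.int64(449), np.int64(304), np.int64(359))
```

Force rise shows the rack home on the buffers. I'll back off slightly, then lift straight up.

```bash
python3 -m creep '[{"translation":[2,0,0],"angular":[0,0,0],"jaw":0.42},{"translation":[3.5,0,0],"angular":[0,0,0],"jaw":0.42},{"translation":[5,0,0],"angular":[0,0,0],"jaw":0.42},{"translation":[5.5,0,-2],"angular":[0,0,0],"jaw":0.42},{"translation":[5.5,0,-10],"angular":[0,0,0],"jaw":0.42},{"translation":[5.5,0,-25],"angular":[0,0,0],"jaw":0.42},{"translation":[5.5,0,-50],"angular":[0,0,0],"jaw":0.42},{"translation":[5.5,0,-80],"angular":[0,0,0],"jaw":0.42}]'; python3 -m creep '[{"translation":[0,0,-30],"angular":[0,0,0],"jaw":0.42},{"translation":[5,0,-60],"angular":[0,0,0],"jaw":0.42},{"translation":[45,0,-80],"angular":[0,0,0],"jaw":0.42},{"translation":[95,0,-80],"angular":[0,0,0],"jaw":0.42},{"translation":[145,0,-80],"angular":[0,0,0],"jaw":0.42},{"translation":[195,0,-80],"angular":[0,0,0],"jaw":0.42},{"translation":[230,0,-80],"angular":[0,0,0],"jaw":0.42},{"translation":[240,0,-80],"angular":[0,0,0],"jaw":0.42}]'; python3 - <<'E'
from h import *
need(0,-34,130)
g=ctrl.get_image("top");chk(ctrl.get_image("scene"))
h=cv2.cvtColor(g,cv2.COLOR_RGB2HSV).astype(int)
b=((h[...,0]>105)&(h[...,0]<125)&(h[...,1]>140)&(h[...,2]>60))
b[:215]=0;b[290:]=0;b[:,:340]=0;b[:,480:]=0
v,u=np.nonzero(b);print('top blue',len(u),u.min(),u.max(),v.min(),v.max())
G=(h[...,0]>45)&(h[...,0]<75)&(h[...,1]>140);G[:215]=0;G[285:]=0;G[:,:340]=0;G[:,462:]=0
n,_,st,ce=cv2.connectedComponentsWithStats(G.astype('uint8'));print([(s[4],c.round(1).tolist()) for s,c in zip(st[1:],ce[1:])])
p=np.load('lane.npy')
for q in(53,57,61): print(q,proj("top",l2w(p,[(q-44,0,76),(q+44,0,76)])).round(1).tolist())
rd=((h[...,0]<6)|(h[...,0]>174))&(h[...,1]>150)&(h[...,2]>90);v,u=np.nonzero(rd[240:265,395:425]);print('red',len(u),u.mean()+395,v.mean()+240)
a=cv2.imread('pics/top0.png');h0=cv2.cvtColor(a,cv2.COLOR_BGR2HSV).astype(int);rd=((h0[...,0]<6)|(h0[...,0]>174))&(h0[...,1]>150)&(h0[...,2]>90);v,u=np.nonzero(rd[240:265,395:425]);print('red0',len(u),u.mean()+395,v.mean()+240)
cv2.imwrite("pics/final.png",g[:,:,::-1])
E
```

```text
t: 15.9
ee_pos: [586.9, 6.8, 110.4]
orientation: [-2.385, -2.043, 0.001]
ft_force: [0.6, 0.3, 0.0]
width: 36.8
grasp_force: 0.0
t: 16.9
ee_pos: [623.9, 245.8, 189.9]
orientation: [-2.383, -2.047, -0.001]
ft_force: [-0.3, -0.4, 0.4]
width: 37.1
grasp_force: 0.0
t 16.9 lane xyz [-243.6  -35.1  189.9] F [-0.3 -0.4  0.4] w 37.1
shift [-243.6    0.4   59.8] turn [ 0.0002 -0.0006  0.0026]
 yellow 0 red (36, np.float64(386.7), np.float64(319.1), np.int64(383), np.int64(392), np.int64(314), np.int64(324)) blue (1047, np.float64(411.4), np.float64(333.8), np.int64(386), np.int64(449), np.int64(302), np.int64(359))
top blue 525 416 456 238 266
[(np.int32(30), [426.4, 243.4]), (np.int32(28), [448.9, 246.2]), (np.int32(27), [436.7, 256.4]), (np.int32(29), [447.8, 257.8])]
53 [[415.1, 248.3], [451.8, 253.8]]
57 [[416.8, 248.6], [453.5, 254.0]]
61 [[418.5, 248.8], [455.2, 254.2]]
red 24 410.0 250.5
red0 24 410.0 250.5
```

```bash
python3 -c "
from workcell import ctrl
print(ctrl.close_job())"
```

```text
the job is handed in; nothing more can be done
None
```

The job is handed in (no verdict came back): the rack was pushed over the sunk gate until the force rose against the buffers. In the last pictures the gate is up behind it and all four caps are in place. I did not re-check that nothing else on the mat moved.

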